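# Set a lean with the angle gauge on a driftwood block

### The job

Clear the round pebble off the driftwood block by lowering it gently to the bottom of the deep pot and letting go of it there. Then stand the angle gauge upright and square across the block's two knobs, and rock it sideways on them until its swinging pointer hangs still over the tab on its dial. Finish while holding the gauge there, still gripped and resting on the block without pressing hard, with the pot standing and the loose wood slice and the tin left where they are.

Things in the scene. Friction and masses are not known exactly. Their poses are not given: they have to be found in the camera images.
- block: Fixed driftwood bar 92 (x) x 40 (y), flat top 50 high, on a wood slice 123 across, 10 thick (counted in heights). At each end a rounded knob, 16 long: a cylinder of radius 14, axis along x over the bar's midline. Near knob (x -46 to -30): top 66, axis 52 high. Far knob (x 30 to 46): 2 lower. Between them a 60 gap where the pebble stands. Origin: centre of underside, z up.
- crown (a point): Point midway between the two knobs over the bar's middle line, at the height of the higher knob's top (66 above the table).
- pebble: Round grey pebble, 40 diameter and 40 high, widest 18 to 26 above its worn flat foot (26 diameter) on which it stands; 56 to 112 g. Origin: centre of its foot; z up through its top. It stands in the gap between the knobs, which leave the block's +y and -y sides open for fingers.
- pebble_mid (a point): The pebble's middle, 20 above its foot.
- pot: Open round terracotta pot, loose, about 0.7 kg, 68 high, rim outer diameter 154, wall 5; inside diameter about 144 at the mouth and 122 at the floor, which lies 8 above its underside. Origin: centre of its underside; z up.
- pot_floor (a point): Centre of the pot's inner floor, 8 above the underside.
- gauge: Angle gauge, loose, 0.3 kg: wooden foot plate 90 (x) x 64 (y) x 8, on it an upright white dial board 96 wide (y), 10 thick, 8 to 116 high, on top a square upright handle 30 x 30, 116 to 166 high. Dial and pointer are on the +x face, turned away from the robot within 20 degrees. Origin: centre of the foot's underside; y to the left as the robot sees it, z up.
- foot_mid (a point): Centre of the foot plate's underside (the gauge's origin).
- handle (a point): Grip point in the middle of the handle's height, 142 above the foot's underside.
- pointer (a joint): Black pointer, 72 long, swinging freely about the gauge's x axis on a pivot 104 above the foot. Rad: 0 along the dial's centre line, positive with the tip towards the gauge's +y. It hangs plumb once still (about 1.5 s after a move), so it reads how far the gauge's top leans to its +y (a negative turn about its x).
- tab (a joint): The mark: a stiff brass hand on the pointer's pivot, ending in a tab 10 wide, 24 long, centred 72 from the pivot. Keeps its setting, 0.22 to 0.40 rad, always on the +y side (zero and sign as the pointer's): lean the gauge's top to its +y by this angle and the pointer hangs over the tab.
- pointer_tip (a point): Point on the pointer 72 from the pivot.
- tab_mid (a point): Middle of the tab, 72 from the pivot, in the plane in which the pointer swings.
- slice: Bystander: wood slice, a disc 72 diameter, 12 thick, lying on the table. Origin: centre of the underside.
- tin: Bystander: low closed round tin, 60 diameter, 45 high. Origin: centre of the underside.

How it is judged:
By the outcome, as a careful person would: the job done as asked, in the order asked, and still so for the second after the job is handed in, while the arm keeps its last pose, push and grip.
It also fails if it takes over 66 s, if anything falls off the work surface, if the arm or the gripper's body presses on something with over 40 N, if the wrist force passes 120 N, or if a joint passes its speed limit or range.

### The arm

A 7-joint arm with a two-finger parallel gripper is mounted at the origin on the work surface. World frame = base frame: x ahead of the robot, y to its left, z up, the work surface at z = 0. Lengths are in m, angles in rad, forces in N, time in s.
With the tool pointing down it reaches from about 0.4 to 0.85 m from the base axis. Payload 10.4 kg.
Tool frame: the origin (TCP) lies at the very end of the fingers, on their centre line; the grasp point (between the pads) lies 19 mm behind it; z points along the fingers, y is the line along which they close (so a half turn about z gives the same grasp; the last joint's range is limited). The gripper opens to 87 mm and grips with 3 to 60 N. Pads are 19 mm wide; open, the fingers measure 117 mm over their backs; the gripper's body (75 mm by 190 mm) begins 51 mm behind the grasp point.
Start: joints at [-1.162, 0.332, -0.065, 1.46, 0.022, 1.35, -0.088], TCP at [0.262, 0.568, 0.223] pointing down, gripper open.
Joint ranges: [-2.6, 2.6], [-0.5, 2.12], [-1.47, 1.34], [0.16, 2.42], [-1.27, 4.41], [0.06, 2.06], [-2.6, 2.6]. Speed limits (rad/s): [2.22, 2.22, 2.79, 2.79, 3.14, 3.14, 3.14].

### API

Orientations are given as a unit quaternion [x, y, z, w].
In Python, from bench import * gives the robot as it stands.
- The arm moves only by the tool step_arm, never from a script. Its arguments are lists of equal length, an entry for each row: "delta_pos": the shift along the world's x, y, z in units of 25 mm (1.0 is 25 mm), a list of three; "turn": the turn about the world's z in units of 0.12 rad (1.0 is 0.12 rad). In form: {"delta_pos": [[tx, ty, tz], ...], "turn": [turn, ...]}. A call has 1 to 12 rows; each row shifts and turns the commanded pose from where the row before left it; what a row does not reach is not made up. A row lasts 1/10 s, in which the tool goes at most 50 mm and 8.59 degrees, less where a joint would pass 70% of its speed; a pose out of reach is approached as far as the arm can. A call with a number of a shift or a turn outside -1 to 1 is refused whole. A call with a gripper value outside its range is refused whole. "grip" is the closure, from 0 (fully open) to 1 (shut), set as the call begins (left out, the last holds). The fingers move at their own pace and stop on an object; "newtons" is the grip in N (left out, the last holds). Time passes only in rows, so rows that do not move let the fingers close. It gives the time, the measured TCP pose, the force, the opening and the grip force at its end, in the units of the state.
- read_state(): the state, without advancing time (a new reading comes with each control period).
- camera(name): name is "side" or "top"; returns a dict with "image" (420x560x3 uint8, red, green, blue), "z_map" (420x560 float32, m along the optical axis (not along the pixel's ray), 0 where there is no reading), "mtx" (3x3 intrinsics, pixels), "dist" ([k1, k2, p1, p2, k3] as OpenCV has them; the pictures are not rectified), "view" (4x4, takes a point from world to camera coordinates). Camera axes: x right, y up, looking along -z (the intrinsics and any distortion apply to the point x, -y, -z); pixel columns grow to the right and rows downward; lengths in m; the calibration is good to about 2 mm. A picture is of the moment at which its call begins.
- close_job(): hands the job in; it is judged then, once.
The state is a dict: "time": time; "joint_positions": joint angles; "joint_vel": joint speeds; "joint_torque": joint torques, N m; "ee_pos": TCP position; "eef_rot": TCP orientation; "ft_force": force on the tool from outside, world axes, zero at the start; "torque": the same for the moment, N m; "width": finger opening in m; "grip_force": force on a finger pad.
Only numpy, scipy, OpenCV 4.12 (cv2) and the standard library are available. Lean on these libraries where they do the work, as an engineer would, in place of code of your own. Each camera call takes 0.05 s, during which the arm holds its last target. There are 200 camera calls.

## Working session

There is one attempt and no reset: what is moved stays moved. The work goes in short steps, Python scripts to look and compute and a tool call to move; the robot and the scene stay as the last step left them, time stands still between calls to the robot, and variables do not carry over. Pictures are saved under pics/ and viewed, at most 10 in all, crops included, and the job is handed in when it is done.

Besides the shell and the picture viewer there is one more tool, called after "Request:" in YAML: its name, and indented under it one key for each argument. step_arm: Moves the arm, as the interface text tells. Shifts and turns lie within -1 to 1; 1 stands for 25 mm of shift or 0.12 rad of turn. Its arguments: {"type":"object","properties":{"delta_pos":{"type":"array"},"turn":{"type":"array"},"grip":{"type":"number"},"newtons":{"type":"number"}},"required":["delta_pos","turn"]}

```bash
ls; mkdir -p pics; cat > h.py <<'E'
from bench import *
import numpy as np, cv2
def snap(n):
    c=camera(n); return c
def pts(c):
    z=c["z_map"]; h,w=z.shape
    u,v=np.meshgrid(np.arange(w),np.arange(h))
    p=cv2.undistortPoints(np.stack([u,v],-1).reshape(-1,1,2).astype(np.float64),c["mtx"],np.array(c["dist"])).reshape(h,w,2)
    P=np.stack([p[...,0]*z,-p[...,1]*z,-z,np.ones_like(z)],-1)
    W=P@np.linalg.inv(c["view"]).T
    W=W[...,:3]; W[z<=0]=np.nan
    return W
def save(im,f): cv2.imwrite(f,cv2.cvtColor(im,cv2.COLOR_RGB2BGR))
E
python3 - <<'E'
from h import *
s=read_state(); print({k:np.round(v,3).tolist() for k,v in s.items()})
for n in("side","top"):
    c=camera(n); save(c["image"],f"pics/{n}0.png"); np.savez(f"{n}0.npz",W=pts(c),im=c["image"])
    print(n,np.round(np.linalg.inv(c["view"]),3).tolist())
E
```

```text
pics
{'time': 0.0, 'joint_positions': [-1.162, 0.333, -0.065, 1.461, 0.022, 1.35, -0.089], 'joint_vel': [0.0, -0.001, -0.002, -0.001, -0.0, 0.001, 0.002], 'joint_torque': [-0.001, -62.327, 0.024, -38.99, -0.061, 0.04, 0.0], 'ee_pos': [0.261, 0.567, 0.222], 'eef_rot': [0.214, 0.977, -0.001, -0.0], 'ft_force': [-1.061, 0.364, -0.505], 'torque': [-0.021, 0.018, 0.006], 'grip_force': 0.0, 'width': 0.087}
side [[0.889, 0.262, -0.375, 0.269], [-0.457, 0.498, -0.737, -0.689], [-0.007, 0.827, 0.563, 0.614], [0.0, 0.0, 0.0, 1.0]]
top [[0.022, 0.974, -0.223, 0.38], [-1.0, 0.02, -0.011, -0.008], [-0.007, 0.223, 0.975, 1.137], [0.0, 0.0, 0.0, 1.0]]
```

View pics/side0.png

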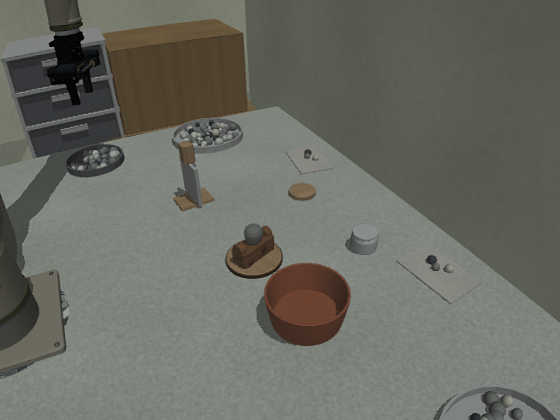

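View pics/top0.png

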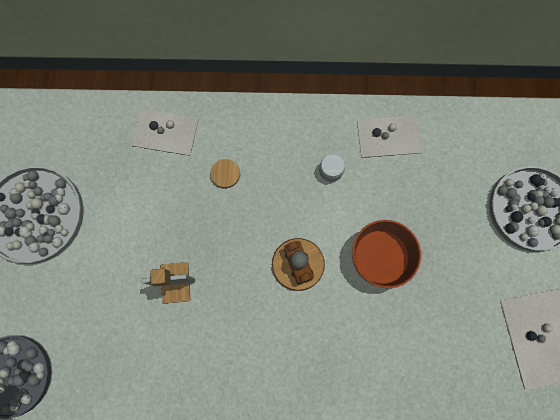

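The side view shows the gauge at about (192,185), the block with pebble at (254,245) and the pot at (307,302). The top view shows the gauge at (172,283), the block at (299,264), the pot at (386,254), the tin at (332,167) and the slice at (225,173).

```bash
python3 - <<'E'
from h import *
T=np.load("top0.npz");S=np.load("side0.npz")
def reg(d,u0,u1,v0,v1,zl,zh):
    W=d["W"][v0:v1,u0:u1].reshape(-1,3);im=d["im"][v0:v1,u0:u1].reshape(-1,3)
    m=(W[:,2]>zl)&(W[:,2]<zh); return W[m],im[m]
def rect(P):
    r=cv2.minAreaRect((P[:,:2]*1000).astype(np.float32)); return np.round(r[0],1),np.round(r[1],1),round(r[2],1)
def circ(P):
    c,r=cv2.minEnclosingCircle((P[:,:2]*1000).astype(np.float32)); return np.round(c,1),round(r,1)
print("table",np.nanmedian(T["W"][300:400,200:450,2]),np.nanmedian(S["W"][300:400,150:200,2]))
for nm,d,b in(("top",T,(350,425,215,292)),("side",S,(255,360,255,345))):
    P,_=reg(d,*b,.058,.08); print("pot rim",nm,circ(P),len(P),P[:,2].max())
    P,_=reg(d,*b,-.0,.014)
for nm,d,b in(("top",T,(270,328,235,293)),("side",S,(222,286,220,277))):
    P,c=reg(d,*b,.056,.12);print("pebble+knob",nm,len(P),P[:,2].max(),circ(P[P[:,2]>.075]))
    P,c=reg(d,*b,.005,.014);print(" base",circ(P))
    P,c=reg(d,*b,.04,.12); m=(c[:,0].astype(int)-c[:,2]>25);print(" bar",rect(P[m]),m.sum())
for nm,d,b in(("top",T,(135,205,255,310)),("side",S,(165,220,135,212))):
    P,c=reg(d,*b,.004,.014);print("gauge foot",nm,rect(P),len(P))
    P,c=reg(d,*b,.125,.19);print(" handle",rect(P),P[:,2].max(),len(P),P.mean(0))
    P,c=reg(d,*b,.155,.19);print(" handle top",rect(P),len(P),P.mean(0))
    P,c=reg(d,*b,.09,.122);print(" board",rect(P),len(P))
for b in((205,245,155,192),(315,350,150,187)):
    P,c=reg(T,*b,.008,.06);print("by",circ(P),P[:,2].max())
E
```

```text
table 0.00033873651639781954 -0.0005884756067222052
pot rim top (array([ 532.9, -233.7]), 76.7) 616 0.07393185272663416
pot rim side (array([ 534.6, -232. ]), 78.0) 1120 0.07110516660018462
pebble+knob top 419 0.09343412459747613 (array([513.9, -39.4]), 19.6)
 base (array([512.4, -33.7]), 79.9)
 bar (array([512.2, -39.2]), array([91.7, 39.5]), 22.2) 446
pebble+knob side 550 0.09167153630321223 (array([515.8, -40.6]), 19.6)
 base (array([512.8, -37.3]), 63.2)
 bar (array([525.3, -94.1]), array([ 94.9, 138.1]), 12.1) 490
gauge foot top (array([464.2, 260.4]), array([125. , 162.3]), 1.3) 889
 handle (array([463.1, 246.3]), array([30.6, 31.3]), 7.4) 0.17166422638496714 300 [0.46180149 0.24309137 0.1601514 ]
 handle top (array([463.2, 246.6]), array([30.4, 30.7]), 7.6) 237 [0.46250533 0.24506994 0.16542005]
 board (array([459.5, 245.7]), array([17.2, 96.2]), 7.2) 162
gauge foot side (array([531.6, 419.8]), array([461.4, 159.8]), 77.3) 600
 handle (array([463.6, 245.4]), array([30.6, 33.5]), 8.9) 0.16792201975709736 289 [0.46235632 0.23822533 0.14966434]
 handle top (array([463.4, 245.5]), array([30.1, 33.6]), 8.2) 119 [0.46303095 0.24144593 0.16299335]
 board (array([464.6, 245.4]), array([33.6, 95.7]), 21.3) 182
by (array([729.6, 142.2]), 36.2) 0.019680368662307268
by (array([ 746.2, -109.7]), 36.4) 0.051381685969041246
```

Request:
step_arm:
  delta_pos:
    - [0.42,-1,0]
    - [0.42,-1,0]
    - [0.42,-1,0]
    - [0.42,-1,0]
    - [0.42,-1,0]
    - [0.42,-1,0]
    - [0.42,-1,0]
    - [0.42,-1,0]
    - [0.42,-1,0]
    - [0.42,-1,0]
    - [0.42,-1,0]
    - [0.42,-1,0]
  turn: [0.28,0.28,0.28,0.28,0.28,0.28,0.28,0.28,0.28,0.28,0.28,0.28]
  grip: 0
  newtons: 15

```text
time: 1.3
ee_pos: [0.3877, 0.2665, 0.2223]
eef_rot: [0.014, 1.0, -0.0, -0.0]
ft_force: [0.1, 0.0, 0.1]
width: 0.087
grip_force: 0.0
```

Request:
step_arm:
  delta_pos:
    - [0.42,-1,0]
    - [0.42,-1,0]
    - [0.42,-1,0]
    - [0.42,-1,0]
    - [0.42,-1,0]
    - [0.42,-1,0]
    - [0.42,-1,0]
    - [0.42,-1,0]
    - [0.42,-1,0]
    - [0.42,-1,0]
    - [0,0,0]
    - [0,0,0]
  turn: [0.28,0.28,0.28,0.28,0.28,0.28,0.28,0.28,0.28,0.28,0,0]

```text
time: 2.5
ee_pos: [0.4924, 0.0175, 0.2223]
eef_rot: [-0.152, 0.988, 0.0, -0.0]
ft_force: [-0.5, 0.3, -1.1]
width: 0.0869
grip_force: 0.0
```

```bash
python3 - <<'E'
from h import *
T=np.load("top0.npz")
W=T["W"][235:293,270:328].reshape(-1,3)*1000
for yw in(20,22.2,24):
    a=np.radians(yw);ex=np.array([np.cos(a),np.sin(a)]);ey=np.array([-ex[1],ex[0]])
    d=W[:,:2]-[512.5,-39.2];x=d@ex;y=d@ey
    for lo,hi in((-44,-32),(32,44)):
        m=(x>lo)&(x<hi)&(abs(y)<25)&(W[:,2]>55); print(yw,lo,m.sum(),np.percentile(W[m,2],[50,90]),np.median(y[m]),y[m].min(),y[m].max())
    m=(W[:,2]>40)&(abs(y)<30)&((abs(x)>25));print(x[m].min(),x[m].max())
s=read_state();print(s["ee_pos"],s["eef_rot"],s["joint_positions"],s["ft_force"])
E
```

```text
20 -44 65 [63.54425046 66.74346655] -0.2005080456768829 -13.953281824643565 12.531831056895882
20 32 61 [61.42114084 64.91852172] 2.261037790393238 -11.125625805226637 15.276114346699657
-46.8223852431925 45.71977639704422
22.2 -44 65 [63.54425046 66.74346655] 1.3456863020283985 -12.312419546839573 13.976266616258734
22.2 32 59 [61.44814802 64.92923821] 0.7198826398838098 -12.535702627919514 12.577542517814104
-46.38629719005592 45.51266101584645
24 -44 68 [63.41217844 66.71955362] 2.895382385242795 -13.620324750638046 15.142847767026343
24 32 59 [61.41022913 64.92923821] -0.5419543164145455 -13.675749461771792 11.500241682881692
-46.33058482436745 45.29639658396636
[0.49235437 0.01751547 0.22229039] [-1.52360222e-01  9.88324964e-01  6.82322311e-05 -3.52445929e-04] [-0.53321838  0.02621244  0.41566368  1.82111021 -0.01110811  1.29722649
  1.76203536] [-0.45743178  0.284992   -1.070968  ]
```

Request:
step_arm:
  delta_pos:
    - [0.3,-0.8,0]
    - [0.3,-0.8,0]
    - [0.28,-0.7,0]
    - [0,0,-1]
    - [0,0,-1]
    - [0,0,-1]
    - [0,0,-1]
    - [0,0,0]
    - [0,0,0]
  turn: [0.23,0.22,0.22,0,0,0,0,0,0]

```text
time: 3.4
ee_pos: [0.5144, -0.039, 0.123]
eef_rot: [-0.193, 0.981, 0.0, -0.0]
ft_force: [0.2, -0.4, 1.0]
width: 0.0872
grip_force: 0.0
```

```bash
python3 - <<'E'
from h import *
c=camera("side"); save(cv2.resize(c["image"][150:290,180:320],None,fx=4,fy=4),"pics/s1.png")
print(read_state()["ee_pos"])
E
```

```text
[ 0.51505608 -0.03918863  0.12369662]
```

View pics/s1.png

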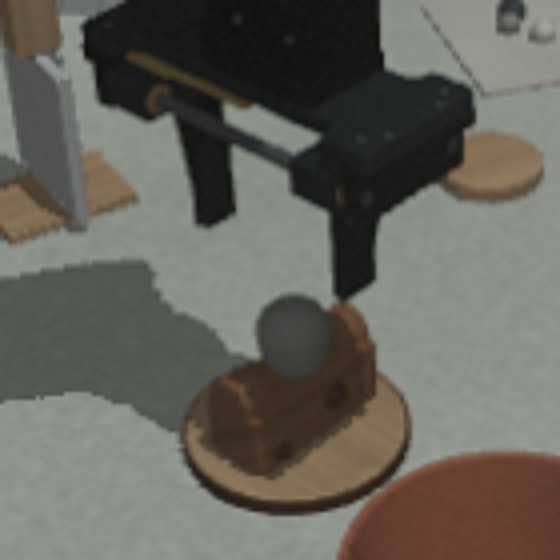

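The crop shows the fingers above and astride the pebble (crop 295,335), closing across the block. I'll descend and grip.

Request:
step_arm:
  delta_pos:
    - [0,0,-0.7]
    - [0,0,-0.7]
    - [0,0,-0.7]
    - [0,0,-0.6]
    - [0,0,0]
    - [0,0,0]
  turn: [0,0,0,0,0,0]

```text
time: 4.05
ee_pos: [0.5154, -0.0396, 0.0564]
eef_rot: [-0.193, 0.981, 0.0, 0.001]
ft_force: [-0.4, -0.1, 0.3]
width: 0.0871
grip_force: 0.0
```

Request:
step_arm:
  delta_pos:
    - [0,0,0]
    - [0,0,0]
    - [0,0,0]
    - [0,0,0]
    - [0,0,0]
    - [0,0,0]
    - [0,0,0]
    - [0,0,0]
  turn: [0,0,0,0,0,0,0,0]
  grip: 1
  newtons: 15

```text
time: 4.85
ee_pos: [0.5145, -0.0398, 0.0551]
eef_rot: [-0.193, 0.981, 0.0, -0.0]
ft_force: [-0.0, 0.4, -0.3]
width: 0.039
grip_force: 15.0
```

Request:
step_arm:
  delta_pos:
    - [0,0,0.5]
    - [0,0,1]
    - [0,0,1]
    - [0,0,1]
    - [0,0,0.5]
    - [0,0,0]
  turn: [0,0,0,0,0,0]

```text
time: 5.45
ee_pos: [0.5156, -0.0398, 0.1569]
eef_rot: [-0.193, 0.981, 0.0, 0.002]
ft_force: [-0.4, -0.1, -1.1]
width: 0.0389
grip_force: 15.0
```

Request:
step_arm:
  delta_pos:
    - [0.07,-0.7,0]
    - [0.07,-0.7,0]
    - [0.07,-0.7,0]
    - [0.07,-0.7,0]
    - [0.07,-0.7,0]
    - [0.07,-0.7,0]
    - [0.07,-0.7,0]
    - [0.07,-0.7,0]
    - [0.07,-0.7,0]
    - [0.07,-0.7,0]
    - [0.07,-0.7,0]
    - [0,0,0]
  turn: [-0.5,-0.5,-0.5,-0.5,-0.5,-0.5,-0.5,-0.5,-0.5,-0.5,0,0]

```text
time: 6.65
ee_pos: [0.5334, -0.2357, 0.1551]
eef_rot: [0.109, 0.994, -0.001, -0.0]
ft_force: [-0.8, -0.9, -0.4]
width: 0.0389
grip_force: 15.0
```

```bash
python3 - <<'E'
from h import *
c=camera("side"); save(cv2.resize(c["image"][150:350,220:400],None,fx=3,fy=3),"pics/s2.png")
s=read_state();print(s["ee_pos"],s["width"],s["joint_positions"])
W=pts(c)[255:345,255:360].reshape(-1,3);im=c["image"][255:345,255:360].reshape(-1,3).astype(int)
m=(W[:,2]>.058)&(W[:,2]<.08)&(im[:,0]-im[:,2]>30)
print(cv2.minEnclosingCircle((W[m,:2]*1000).astype(np.float32)))
E
```

```text
[ 0.53351984 -0.2340318   0.15494514] 0.039062032121339275 [-0.21063316  0.32682033  0.66412414  1.69604607 -0.21377615  1.19280851
  1.86204207]
((535.482177734375, -233.10494995117188), 77.56794738769531)
```

View pics/s2.png

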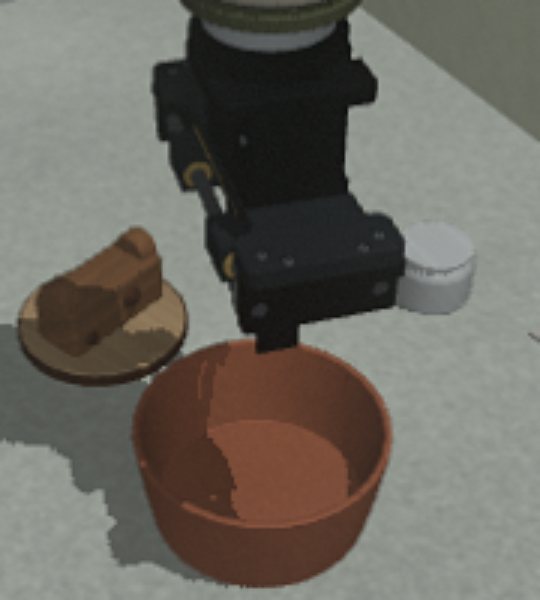

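The crop shows the pebble held above the pot's mouth, the block cleared, and the pot (265,460) in place. I'll lower it and slow down at the end.

Request:
step_arm:
  delta_pos:
    - [0,0,-0.8]
    - [0,0,-0.8]
    - [0,0,-0.8]
    - [0,0,-0.8]
    - [0,0,-0.8]
    - [0,0,-0.8]
    - [0,0,-0.4]
    - [0,0,-0.2]
    - [0,0,0]
    - [0,0,0]
  turn: [0,0,0,0,0,0,0,0,0,0]

```text
time: 7.7
ee_pos: [0.5344, -0.2324, 0.0209]
eef_rot: [0.106, 0.994, 0.0, 0.001]
ft_force: [0.1, -0.1, 0.5]
width: 0.039
grip_force: 15.0
```

Request:
step_arm:
  delta_pos:
    - [0,0,-0.05]
    - [0,0,-0.05]
    - [0,0,-0.03]
    - [0,0,0]
    - [0,0,0]
  turn: [0,0,0,0,0]

```text
time: 8.2
ee_pos: [0.5338, -0.2324, 0.0169]
eef_rot: [0.106, 0.994, 0.0, -0.0]
ft_force: [-0.4, 0.2, -0.8]
width: 0.0389
grip_force: 15.0
```

Request:
step_arm:
  delta_pos:
    - [0,0,-0.04]
    - [0,0,-0.04]
    - [0,0,0]
    - [0,0,0]
  turn: [0,0,0,0]

```text
time: 8.6
ee_pos: [0.5338, -0.2323, 0.0148]
eef_rot: [0.106, 0.994, 0.0, -0.0]
ft_force: [-0.1, 0.0, -0.7]
width: 0.0388
grip_force: 15.0
```

Request:
step_arm:
  delta_pos:
    - [0,0,-0.04]
    - [0,0,0]
    - [0,0,0]
  turn: [0,0,0]

```text
time: 8.9
ee_pos: [0.5338, -0.2324, 0.0138]
eef_rot: [0.106, 0.994, 0.0, -0.0]
ft_force: [-0.7, -0.0, -0.9]
width: 0.0391
grip_force: 15.0
```

Request:
step_arm:
  delta_pos:
    - [0,0,-0.03]
    - [0,0,0]
    - [0,0,0]
  turn: [0,0,0]

```text
time: 9.2
ee_pos: [0.5339, -0.2324, 0.0131]
eef_rot: [0.106, 0.994, 0.0, 0.0]
ft_force: [-0.1, 0.0, -0.0]
width: 0.039
grip_force: 15.0
```

Request:
step_arm:
  delta_pos:
    - [0,0,-0.03]
    - [0,0,0]
    - [0,0,0]
  turn: [0,0,0]

```text
time: 9.5
ee_pos: [0.534, -0.2324, 0.013]
eef_rot: [0.106, 0.994, 0.0, 0.0]
ft_force: [-2.4, 0.6, 8.6]
width: 0.0388
grip_force: 15.0
```

Request:
step_arm:
  delta_pos:
    - [0,0,0.02]
    - [0,0,0]
    - [0,0,0]
  turn: [0,0,0]

```text
time: 9.8
ee_pos: [0.5339, -0.2324, 0.013]
eef_rot: [0.106, 0.994, 0.0, 0.0]
ft_force: [-1.9, 0.6, 5.0]
width: 0.039
grip_force: 15.0
```

Request:
step_arm:
  delta_pos:
    - [0,0,0]
    - [0,0,0]
    - [0,0,0]
    - [0,0,0]
    - [0,0,0]
  turn: [0,0,0,0,0]
  grip: 0.3

```text
time: 10.3
ee_pos: [0.5337, -0.2323, 0.0127]
eef_rot: [0.106, 0.994, 0.0, -0.0]
ft_force: [-0.2, 0.6, 0.4]
width: 0.0601
grip_force: 0.0
```

Request:
step_arm:
  delta_pos:
    - [0,0,0.4]
    - [0,0,0.8]
    - [0,0,0.8]
    - [0,0,1]
    - [0,0,1]
    - [0,0,1]
    - [0,0,1]
    - [0,0,1]
    - [0,0,1]
    - [0,0,1]
    - [0,0,0.5]
    - [0,0,0]
  turn: [0,0,0,0,0,0,0,0,0,0,0,0]

```text
time: 11.5
ee_pos: [0.5344, -0.2328, 0.2521]
eef_rot: [0.106, 0.994, -0.0, 0.002]
ft_force: [-0.0, -0.1, -0.2]
width: 0.061
grip_force: 0.0
```

```bash
python3 - <<'E'
from h import *
c=camera("side"); save(cv2.resize(c["image"][100:350,160:400],None,fx=2,fy=2),"pics/s3.png")
s=read_state();print({k:np.round(v,4).tolist() for k,v in s.items()})
E
```

```text
{'time': 11.55, 'joint_positions': [-0.2386, 0.2525, 0.6897, 1.5697, -0.1631, 1.3772, 1.8254], 'joint_vel': [0.0034, 0.0208, -0.0089, 0.0331, -0.0039, -0.008, 0.0015], 'joint_torque': [0.0816, -47.7732, 7.3107, -40.3668, 0.1379, 0.2877, -0.0418], 'ee_pos': [0.5339, -0.2324, 0.2505], 'eef_rot': [0.1059, 0.9944, 0.0001, 0.0004], 'ft_force': [0.0512, 0.1461, -0.7339], 'torque': [-0.0096, 0.021, -0.0458], 'grip_force': 0.0, 'width': 0.0608}
```

View pics/s3.png

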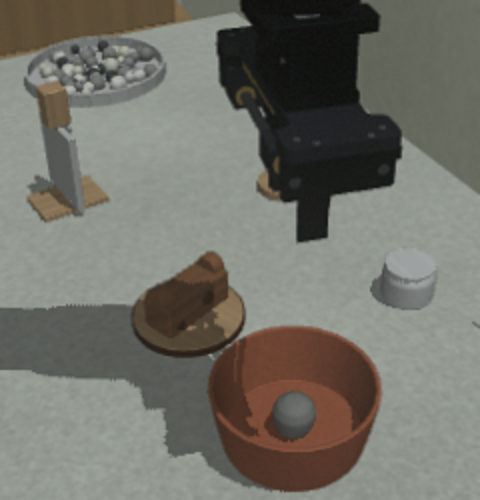

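The pebble rests in the pot at crop (294,412) and the pot is standing. Next I'll move to the gauge, measuring its foot first.

```bash
python3 - <<'E'
from h import *
from scipy import ndimage
for n,b in(("top",(130,215,250,315)),("side",(165,225,135,215))):
    c=camera(n);W=pts(c)[b[2]:b[3],b[0]:b[1]];im=c["image"][b[2]:b[3],b[0]:b[1]].astype(int)
    br=(im[...,0]-im[...,2]>35)
    P=W[br&(W[...,2]>.0)&(W[...,2]<.016)]*1000
    r=cv2.minAreaRect(P[:,:2].astype(np.float32));print(n,"foot",r,len(P))
    P=W[br&(W[...,2]>.13)]*1000
    print("handle",cv2.minAreaRect(P[:,:2].astype(np.float32)),P[:,2].max())
E
```

```text
top foot ((463.1437683105469, 246.410888671875), (89.57238006591797, 64.38127136230469), 6.928774833679199) 725
handle ((463.13909912109375, 245.68556213378906), (28.465476989746094, 29.740087509155273), 2.0955302715301514) 171.10129702711075
side foot ((463.9000244140625, 246.20623779296875), (88.34783935546875, 67.08380126953125), 6.510851860046387) 288
handle ((463.6097106933594, 244.94805908203125), (28.689470291137695, 31.482982635498047), 9.262045860290527) 167.84595714638607
```

Request:
step_arm:
  delta_pos:
    - [-0.14,0.95,0]
    - [-0.14,0.95,0]
    - [-0.14,0.95,0]
    - [-0.14,0.95,0]
    - [-0.14,0.95,0]
    - [-0.14,0.95,0]
    - [-0.14,0.95,0]
    - [-0.14,0.95,0]
    - [-0.14,0.95,0]
    - [-0.14,0.95,0]
  turn: [-0.5,-0.5,-0.5,-0.5,-0.5,-0.5,-0.5,-0.5,-0.5,-0.5]
  grip: 0

```text
time: 12.65
ee_pos: [0.4979, 0.0061, 0.249]
eef_rot: [0.396, 0.918, -0.001, -0.001]
ft_force: [0.6, 0.5, -1.3]
width: 0.0868
grip_force: 0.0
```

Request:
step_arm:
  delta_pos:
    - [-0.14,0.95,0]
    - [-0.14,0.95,0]
    - [-0.14,0.95,0]
    - [-0.14,0.95,0]
    - [-0.14,0.95,0]
    - [-0.14,0.95,0]
    - [-0.14,0.95,0]
    - [-0.14,0.95,0]
    - [-0.14,0.95,0]
    - [-0.14,0.6,0]
    - [0,0,0]
    - [0,0,0]
  turn: [-0.5,-0.5,-0.5,-0.5,-0.5,-0.5,-0.5,-0.5,-0.5,-0.5,0,0]

```text
time: 13.85
ee_pos: [0.4636, 0.2332, 0.2493]
eef_rot: [0.648, 0.761, -0.001, 0.0]
ft_force: [-0.2, -0.3, -0.0]
width: 0.0872
grip_force: 0.0
```

Request:
step_arm:
  delta_pos:
    - [0,0.52,0]
    - [0,0,-0.5]
    - [0,0,-0.9]
    - [0,0,-0.9]
    - [0,0,-0.9]
    - [0,0,-0.9]
    - [0,0,-0.6]
    - [0,0,-0.33]
    - [0,0,0]
    - [0,0,0]
  turn: [-0.32,0,0,0,0,0,0,0,0,0]

```text
time: 14.85
ee_pos: [0.4641, 0.2465, 0.1249]
eef_rot: [0.663, 0.748, 0.0, 0.0]
ft_force: [0.4, -0.4, -0.3]
width: 0.087
grip_force: 0.0
```

```bash
python3 - <<'E'
from h import *
c=camera("side"); save(cv2.resize(c["image"][90:220,130:260],None,fx=4,fy=4),"pics/s4.png")
s=read_state();print({k:np.round(v,4).tolist() for k,v in s.items()})
E
```

```text
{'time': 14.9, 'joint_positions': [-0.8634, 0.1923, 0.3206, 1.8611, -0.0677, 1.0976, -0.3973], 'joint_vel': [-0.0035, -0.0022, -0.0016, -0.0047, 0.0013, -0.0007, -0.0041], 'joint_torque': [0.089, -45.6268, 2.7994, -34.9966, -0.0548, 0.0045, 0.0261], 'ee_pos': [0.4643, 0.2468, 0.1252], 'eef_rot': [0.6633, 0.7483, 0.0005, 0.0002], 'ft_force': [-0.7586, 0.9273, -0.2257], 'torque': [-0.047, 0.0082, -0.0228], 'grip_force': 0.0, 'width': 0.0866}
```

View pics/s4.png

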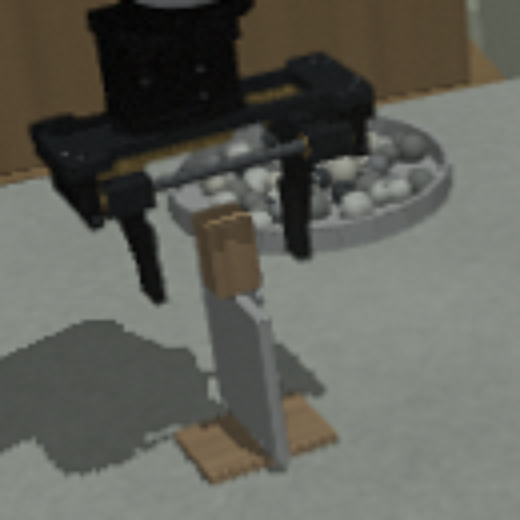

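The crop shows the fingers astride the handle at crop (230,250), clear of the board. I'll grip it and lift.

Request:
step_arm:
  delta_pos:
    - [-0.03,-0.02,-0.08]
    - [0,0,0]
    - [0,0,0]
    - [0,0,0]
    - [0,0,0]
    - [0,0,0]
    - [0,0,0]
    - [0,0,0]
  turn: [0,0,0,0,0,0,0,0]
  grip: 1
  newtons: 20

```text
time: 15.7
ee_pos: [0.4634, 0.2465, 0.1228]
eef_rot: [0.663, 0.748, 0.0, 0.0]
ft_force: [2.9, 0.1, 1.9]
width: 0.0311
grip_force: 1.0
```

Request:
step_arm:
  delta_pos:
    - [0,0,0.3]
    - [0,0,0.6]
    - [0,0,0.8]
    - [0,0,0.8]
    - [0,0,0.8]
    - [0,0,0.4]
    - [0,0,0]
    - [0,0,0]
  turn: [0,0,0,0,0,0,0,0]

```text
time: 16.5
ee_pos: [0.4626, 0.2462, 0.2142]
eef_rot: [0.663, 0.748, -0.001, -0.0]
ft_force: [0.2, 0.2, -4.5]
width: 0.03
grip_force: 20.0
```

Request:
step_arm:
  delta_pos:
    - [0.1,-0.3,0]
    - [0.1,-0.6,0]
    - [0.1,-0.6,0]
    - [0.1,-0.6,0]
    - [0.1,-0.6,0]
    - [0.1,-0.6,0]
    - [0.1,-0.6,0]
    - [0.1,-0.6,0]
    - [0.1,-0.6,0]
    - [0.1,-0.6,0]
    - [0.1,-0.6,0]
    - [0.1,-0.6,0]
  turn: [0.1,0.1,0.1,0.1,0.1,0.1,0.1,0.1,0.1,0.1,0.1,0.1]

```text
time: 17.7
ee_pos: [0.4927, 0.0725, 0.2142]
eef_rot: [0.608, 0.794, -0.001, -0.0]
ft_force: [0.8, 0.5, -4.4]
width: 0.0297
grip_force: 20.0
```

Request:
step_arm:
  delta_pos:
    - [0.1,-0.6,0]
    - [0.1,-0.6,0]
    - [0.1,-0.6,0]
    - [0.1,-0.6,0]
    - [0.1,-0.6,0]
    - [0.1,-0.6,0]
    - [0.1,-0.6,0]
    - [0.1,-0.3,0]
    - [0,0,0]
    - [0,0,0]
  turn: [0.125,0.125,0.125,0.125,0.125,0.125,0.125,0.125,0,0]

```text
time: 18.7
ee_pos: [0.5126, -0.0386, 0.2145]
eef_rot: [0.559, 0.829, -0.0, -0.0]
ft_force: [-0.6, 1.5, -2.9]
width: 0.0301
grip_force: 20.0
```

```bash
cat > look.py <<'E'
from h import *
import sys
s=read_state();e=s["ee_pos"];q=s["eef_rot"]
print({k:np.round(s[k],4).tolist() for k in("time","ee_pos","eef_rot","ft_force","torque","width","grip_force")},2*np.degrees(np.arctan2(q[1],q[0]))-90)
for n in("side","top"):
    c=camera(n);W=pts(c)
    r=(abs(W[...,0]-e[0])<.1)&(abs(W[...,1]-e[1])<.1)
    im=c["image"].astype(int);np.savez(f"{n}_l.npz",W=W,im=im,**{k:c[k] for k in("mtx","dist","view")})
    ys,xs=np.where(r&(W[...,2]>.03)&(W[...,2]<.2));y0,y1,x0,x1=ys.min()-8,ys.max()+8,xs.min()-8,xs.max()+8
    print(n,x0,x1,y0,y1)
    save(cv2.resize(c["image"][y0:y1,x0:x1],None,fx=4,fy=4,interpolation=cv2.INTER_CUBIC),f"pics/{n}_{sys.argv[1]}.png")
    wh=r&(im.min(-1)>95)&(W[...,2]>e[2]-.12)&(W[...,2]<e[2]-.0)&(im.max(-1)-im.min(-1)<30)
    P=W[wh]*1000
    print("white",len(P),P.mean(0),P.min(0),P.max(0))
E
python3 look.py a
```

```text
{'time': 18.7, 'ee_pos': [0.5126, -0.0386, 0.2145], 'eef_rot': [0.5593, 0.829, -0.0003, -0.0004], 'ft_force': [-0.5853, 1.5102, -2.9319], 'torque': [-0.0494, 0.0461, -0.0218], 'width': 0.0301, 'grip_force': 19.9978} 21.982804701558024
side 215 284 166 270
white 271 [521.74448174 -65.53235439 169.1686021 ] [460.79652253 -84.49616726  96.29376044] [564.88808287   5.5823161  210.03202166]Traceback (most recent call last):
  File "look.py", line 9, in <module>
    ys,xs=np.where(r&(W[...,2]>.03)&(W[...,2]<.2));y0,y1,x0,x1=ys.min()-8,ys.max()+8,xs.min()-8,xs.max()+8
                                                               ~~~~~~^^
    return umr_minimum(a, axis, None, out, keepdims, initial, where)
ValueError: zero-size array to reduction operation minimum which has no identity
```

Request:
step_arm:
  delta_pos:
    - [-0.2,-0.36,0.2]
    - [-0.2,-0.36,0.2]
    - [-0.2,-0.36,0.2]
    - [-0.2,-0.36,0.2]
    - [-0.2,-0.36,0.2]
    - [-0.2,-0.36,0.2]
    - [-0.2,-0.36,0.2]
    - [-0.2,-0.36,0.2]
    - [-0.2,-0.36,0]
    - [-0.2,-0.36,0]
    - [-0.2,-0.36,0]
    - [-0.2,-0.36,0]
  turn: [-0.9,-0.9,-0.9,-0.9,-0.9,-0.9,-0.9,-0.9,-0.9,-0.9,-0.9,-0.9]

```text
time: 20.0
ee_pos: [0.4528, -0.1464, 0.255]
eef_rot: [0.947, 0.322, 0.0, -0.0]
ft_force: [-0.7, -0.4, -3.3]
width: 0.0295
grip_force: 20.0
```

Request:
step_arm:
  delta_pos:
    - [-0.2,-0.36,0]
    - [-0.2,-0.36,0]
    - [-0.2,-0.36,0]
    - [-0.2,-0.36,0]
    - [-0.2,-0.36,0]
    - [-0.2,-0.36,0]
    - [0,0,0]
    - [0,0,0]
    - [0,0,0]
    - [0,0,0]
    - [0,0,0]
    - [0,0,0]
  turn: [-0.9,-0.9,-0.9,-0.9,-0.9,-0.9,0,0,0,0,0,0]

```text
time: 21.2
ee_pos: [0.4232, -0.2004, 0.2551]
eef_rot: [1.0, 0.006, -0.0, 0.0]
ft_force: [0.4, 0.1, -4.3]
width: 0.0297
grip_force: 20.0
```

Request:
step_arm:
  delta_pos:
    - [0,0,0]
    - [0,0,0]
    - [0,0,0]
    - [0,0,0]
    - [0,0,0]
    - [0,0,0]
    - [0,0,0]
    - [0,0,0]
    - [0,0,0]
    - [0,0,0]
  turn: [0,0,0,0,0,0,0,0,0,0]

```text
time: 22.2
ee_pos: [0.4231, -0.2006, 0.2551]
eef_rot: [1.0, 0.006, -0.0, 0.0]
ft_force: [0.3, 0.1, -3.4]
width: 0.0299
grip_force: 20.0
```

```bash
sed -i 's/for n in("side","top")/for n in sys.argv[2:]/' look.py; python3 look.py b side
```

```text
{'time': 22.2, 'ee_pos': [0.4231, -0.2006, 0.2551], 'eef_rot': [1.0, 0.0055, -0.0, 0.0001], 'ft_force': [0.2514, 0.0739, -3.3786], 'torque': [-0.04, 0.157, -0.0405], 'width': 0.0299, 'grip_force': 19.9978} -89.36764746931583
side 197 323 227 345
white 1605 [ 428.18658439 -204.13106718  199.17114324] [ 374.49442134 -228.23709755  135.36680561] [ 469.7568934  -190.70806066  251.79304648]
```

View pics/side_b.png

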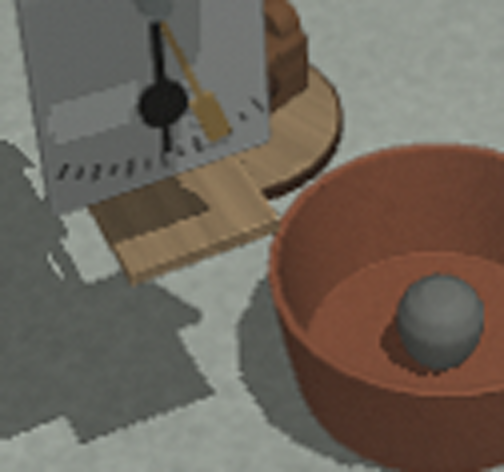

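The dial is visible in the crop: pivot (156,8), pointer tip near (165,145) and brass tab centred at (212,118). I'll turn these pixels into angles on the dial plane.

```bash
cat > dial.py <<'E'
from h import *
d=np.load("side_l.npz");im=d["im"];V=np.linalg.inv(d["view"])
def cast(uv,p0,n):
    q=cv2.undistortPoints(np.array(uv,float).reshape(-1,1,2),d["mtx"],d["dist"]).reshape(-1,2)
    r=np.c_[q[:,0],-q[:,1],-np.ones(len(q))]@V[:3,:3].T;o=V[:3,3]
    return o+r*(((p0-o)@n)/(r@n))[:,None]
E
python3 - <<'E'
from dial import *
a=np.radians(-89.4);n=np.array([np.cos(a),np.sin(a),0]);ey=np.array([-n[1],n[0],0])
piv=np.array([.4231,-.2006,.2551-.1228+.104])
hsv=cv2.cvtColor(im.astype(np.uint8),cv2.COLOR_RGB2HSV)
sub=np.zeros(im.shape[:2],bool);sub[227:270,208:262]=1
brass=sub&(hsv[...,1]>90)&(im[...,0]-im[...,2]>35)
black=sub&(im.max(-1)<45)
for off in(.006,.010):
  for nm,m in(("brass",brass),("black",black)):
    v,u=np.where(m);P=cast(np.c_[u,v],piv+n*off,n)-(piv+n*off)
    y=P@ey*1000;z=P[:,2]*1000
    k=(abs(y)<46)&(z<-5)&(z>-90);
    for lo,hi in((-84,-60),(-60,-40),(-40,-20)):
        j=k&(z>lo)&(z<hi)
        if j.any(): print(off,nm,lo,j.sum(),y[j].mean().round(2),z[j].mean().round(2))
    y,z=y[k],z[k]; x,c=np.polyfit(z,y,1);print(nm,"slope ang",np.arctan(-x),"y at pivot",c)
# board edges
wh=d["W"];rows=range(235,275,3)
for v in(240,250,260):
    g=im[v].sum(-1); print(v,(im[v,196:272].mean(-1)).astype(int).tolist())
E
```

```text
0.006 brass -84 56 20.66 -70.22
0.006 brass -60 21 15.53 -53.44
0.006 brass -40 11 7.95 -28.54
brass slope ang 0.29672520397630264 y at pivot -0.8058826970069682
0.006 black -84 27 -0.64 -66.01
0.006 black -60 92 0.73 -51.85
0.006 black -40 20 0.83 -29.82
black slope ang -0.02086636229700454 y at pivot 1.538448601214827
0.01 brass -84 46 19.77 -68.29
0.01 brass -60 28 15.28 -54.04
0.01 brass -40 11 8.21 -30.76
brass slope ang 0.28539746753687756 y at pivot -0.5794657513473361
0.01 black -84 14 -3.41 -66.18
0.01 black -60 99 -0.56 -50.16
0.01 black -40 22 -0.55 -31.2
black slope ang -0.020866362297004604 y at pivot 0.13273736156527405
240 [140, 141, 146, 145, 145, 147, 134, 85, 98, 97, 97, 97, 95, 96, 96, 96, 96, 96, 97, 96, 97, 97, 95, 96, 96, 96, 96, 96, 96, 95, 96, 96, 96, 96, 96, 96, 96, 97, 81, 44, 20, 38, 87, 98, 85, 72, 78, 93, 96, 95, 105, 114, 115, 115, 114, 114, 114, 114, 113, 114, 115, 113, 115, 114, 114, 114, 115, 88, 77, 75, 63, 65, 58, 55, 55, 53]
250 [147, 144, 145, 147, 145, 143, 143, 139, 104, 89, 98, 96, 96, 95, 97, 96, 96, 96, 96, 97, 95, 93, 94, 102, 112, 112, 113, 113, 115, 115, 116, 114, 113, 116, 117, 100, 58, 26, 22, 27, 27, 25, 26, 23, 26, 27, 22, 58, 105, 101, 88, 94, 104, 101, 102, 111, 114, 113, 113, 114, 114, 114, 113, 115, 115, 116, 117, 104, 55, 31, 50, 55, 55, 52, 53, 73]
260 [148, 147, 149, 150, 151, 159, 156, 150, 150, 142, 78, 97, 100, 108, 100, 114, 113, 115, 114, 116, 114, 116, 114, 115, 108, 96, 97, 96, 95, 95, 95, 94, 95, 95, 95, 96, 95, 96, 97, 96, 99, 65, 19, 62, 91, 95, 109, 114, 116, 116, 116, 116, 86, 79, 84, 82, 84, 87, 81, 107, 115, 115, 113, 115, 114, 114, 115, 115, 101, 105, 107, 108, 110, 112, 111, 111]
```

Tab reads about 0.29 rad and the pointer 0, so the gauge is hanging upright. I'll take it back over the block.

Request:
step_arm:
  delta_pos:
    - [0.2,0.36,0]
    - [0.2,0.36,0]
    - [0.2,0.36,0]
    - [0.2,0.36,0]
    - [0.2,0.36,0]
    - [0.2,0.36,0]
    - [0.2,0.36,0]
    - [0.2,0.36,0]
    - [0.2,0.36,0]
    - [0.2,0.36,0]
    - [0.2,0.36,0]
    - [0.2,0.36,0]
  turn: [0.9,0.9,0.9,0.9,0.9,0.9,0.9,0.9,0.9,0.9,0.9,0.9]

```text
time: 23.45
ee_pos: [0.4833, -0.0921, 0.255]
eef_rot: [0.793, 0.61, -0.0, 0.0]
ft_force: [0.4, 0.2, -2.6]
width: 0.03
grip_force: 20.0
```

Request:
step_arm:
  delta_pos:
    - [0.2,0.36,0]
    - [0.2,0.36,0]
    - [0.2,0.36,0]
    - [0.2,0.36,0]
    - [0.2,0.36,0]
    - [0.2,0.36,0]
    - [0,0,0]
    - [0,0,-0.5]
    - [0,0,-0.7]
    - [0,0,-0.6]
    - [0,0,0]
    - [0,0,0]
  turn: [0.9,0.9,0.9,0.9,0.9,0.9,0,0,0,0,0,0]

```text
time: 24.65
ee_pos: [0.5127, -0.0392, 0.2099]
eef_rot: [0.56, 0.828, -0.0, -0.0]
ft_force: [0.1, -0.3, -3.0]
width: 0.0302
grip_force: 20.0
```

```bash
python3 look.py c side
```

```text
{'time': 24.65, 'ee_pos': [0.5127, -0.0392, 0.2099], 'eef_rot': [0.5601, 0.8285, -0.0002, -0.0002], 'ft_force': [0.1049, -0.317, -3.0272], 'torque': [-0.0712, 0.0246, -0.0183], 'width': 0.0302, 'grip_force': 19.9977} 21.87989291683911
side 216 284 166 270
white 262 [522.17736622 -66.4757573  165.16716299] [488.76730434 -85.0022229   94.68422446] [564.25241352   5.01705529 205.67668937]
```

View pics/side_c.png

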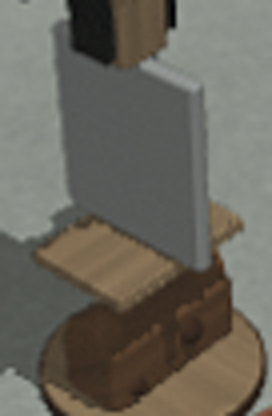

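The gauge hangs above the block, foot parallel to the bar (crop 130,255). I'll lower it to contact.

Request:
step_arm:
  delta_pos:
    - [0,0,-0.3]
    - [0,0,-0.3]
    - [0,0,-0.1]
    - [0,0,0]
    - [0,0,0]
  turn: [0,0,0,0,0]

```text
time: 25.2
ee_pos: [0.5131, -0.0386, 0.1927]
eef_rot: [0.559, 0.829, 0.0, 0.0]
ft_force: [-0.2, -0.1, -3.2]
width: 0.0304
grip_force: 20.0
```

Request:
step_arm:
  delta_pos:
    - [0,0,-0.04]
    - [0,0,0]
    - [0,0,0]
  turn: [0,0,0]

```text
time: 25.5
ee_pos: [0.5131, -0.0386, 0.1916]
eef_rot: [0.559, 0.829, 0.0, 0.0]
ft_force: [-1.3, 0.4, -3.4]
width: 0.0299
grip_force: 20.0
```

Request:
step_arm:
  delta_pos:
    - [0,0,-0.04]
    - [0,0,0]
    - [0,0,0]
  turn: [0,0,0]

```text
time: 25.8
ee_pos: [0.5131, -0.0386, 0.1906]
eef_rot: [0.559, 0.829, 0.0, 0.0]
ft_force: [0.4, -0.1, -3.9]
width: 0.0297
grip_force: 20.0
```

Request:
step_arm:
  delta_pos:
    - [0,0,-0.04]
    - [0,0,0]
    - [0,0,0]
  turn: [0,0,0]

```text
time: 26.1
ee_pos: [0.513, -0.0386, 0.1896]
eef_rot: [0.559, 0.829, 0.0, 0.0]
ft_force: [-0.2, 0.3, -3.5]
width: 0.0298
grip_force: 20.0
```

Request:
step_arm:
  delta_pos:
    - [0,0,-0.03]
    - [0,0,0]
    - [0,0,0]
  turn: [0,0,0]

```text
time: 26.4
ee_pos: [0.513, -0.0386, 0.1888]
eef_rot: [0.559, 0.829, 0.0, -0.0]
ft_force: [0.6, -0.1, -4.3]
width: 0.0299
grip_force: 20.0
```

Request:
step_arm:
  delta_pos:
    - [0,0,-0.03]
    - [0,0,0]
    - [0,0,0]
  turn: [0,0,0]

```text
time: 26.7
ee_pos: [0.5132, -0.0386, 0.1883]
eef_rot: [0.559, 0.829, 0.0, 0.0]
ft_force: [0.0, -0.1, -1.6]
width: 0.0298
grip_force: 20.0
```

Request:
step_arm:
  delta_pos:
    - [0,0,-0.03]
    - [0,0,0]
    - [0,0,0]
  turn: [0,0,0]

```text
time: 27.0
ee_pos: [0.5133, -0.0387, 0.1881]
eef_rot: [0.559, 0.829, 0.0, 0.0]
ft_force: [-1.8, -0.5, 5.0]
width: 0.0303
grip_force: 20.0
```

```bash
python3 -c "
import numpy as np
for t in np.arange(0,.33,.0483): print(round(t,3),156*np.sin(t)-14*t*np.cos(t), 156*np.cos(t)+14*t*np.sin(t)-156)
from h import *
s=read_state();print(s['ft_force'],s['torque'],s['eef_rot'])"
```

```text
0.0 0.0 0.0
0.048 6.85645929522778 -0.14928228470398608
0.097 13.700078882283522 -0.5968570961989599
0.145 20.518041647681716 -1.3419087635438416
0.193 27.297575631759926 -2.383079357551395
0.242 34.02597651675822 -3.7184709720807234
0.29 40.69063000842036 -5.345648913289466
[-1.75455036 -0.46382575  5.01687447] [-0.11842945  0.94173481 -0.01673057] [5.59160088e-01 8.29059602e-01 3.56119547e-04 2.12176846e-04]
```

Request:
step_arm:
  delta_pos:
    - [-0.05,0.127,0]
    - [-0.053,0.127,-0.006]
    - [-0.05,0.127,-0.008]
    - [-0.053,0.127,-0.01]
    - [0,0,0]
    - [0,0,0]
  turn: [0,0,0,0,0,0]
  newtons: 15

```text
time: 27.6
ee_pos: [0.5081, -0.0255, 0.1871]
eef_rot: [0.559, 0.829, 0.0, 0.0]
ft_force: [-0.6, -0.4, 6.8]
width: 0.03
grip_force: 15.0
```

```bash
cat > lean.py <<'E'
from h import *
import sys
s=read_state();e=s["ee_pos"]
print({k:np.round(s[k],4).tolist() for k in("time","ee_pos","ft_force","torque","grip_force")})
a=np.radians(22);n=np.array([np.cos(a),np.sin(a),0]);ey=np.array([-n[1],n[0],0]);o=np.array([.5125,-.0388,0])
for nm in("side","top"):
    c=camera(nm);W=pts(c);im=c["image"].astype(int)
    D=W-o;x=D@n*1000;y=D@ey*1000;z=W[...,2]*1000
    g=im.max(-1)-im.min(-1)<30
    br=(im[...,0]-im[...,2]>25)
    # foot top: brown, low, beyond bar; fit z over y
    for q,m in(("foot",br&(abs(x)<48)&(abs(y)<42)&(z>55)&(z<100)&(abs(x)>10)),):
        if m.sum()>30:
            A=np.c_[x[m],y[m],np.ones(m.sum())];k=np.ones(len(A),bool)
            for _ in range(5):
                w=np.linalg.lstsq(A[k],z[m][k],rcond=None)[0];r=z[m]-A@w;k=abs(r)<3
            print(nm,q,m.sum(),k.sum(),"lean",np.arctan(-w[1]).round(3),"pitch",np.arctan(-w[0]).round(3),"z0",w[2].round(1),"x,y range",x[m][k].min().round(),x[m][k].max().round(),y[m][k].min().round(1),y[m][k].max().round(1))
    # side edge of board on -y: plane points
    m=g&(abs(x)<20)&(y>-60)&(y<70)&(z>85)&(z<200)&(im.min(-1)>60)
    if m.sum()>20:
        P=np.c_[y[m],z[m]]
        # -y boundary: min y in each z bin
        b=[(P[(P[:,1]>=h)&(P[:,1]<h+6)][:,0].min(),h+3) for h in range(90,170,6) if ((P[:,1]>=h)&(P[:,1]<h+6)).sum()>3]
        b=np.array(b);
        if len(b)>4: print(nm,"edge lean",np.arctan(np.polyfit(b[:,1],b[:,0],1)[0]).round(3),np.round(b[:,0],0).tolist())
    np.savez(f"{nm}_l.npz",W=W,im=im,**{k:c[k] for k in("mtx","dist","view")})
    if len(sys.argv)>1: save(cv2.resize(c["image"][150:280,200:310],None,fx=4,fy=4),f"pics/{nm}_{sys.argv[1]}.png")
E
python3 lean.py
```

```text
{'time': 27.6, 'ee_pos': [0.5081, -0.0255, 0.1871], 'ft_force': [-0.5993, -0.4371, 6.7814], 'torque': [-0.4595, 0.5031, -0.0191], 'grip_force': 15.003}
side foot 489 395 lean 0.091 pitch -0.006 z0 74.1 x,y range -46.0 45.0 -30.4 32.8
side edge lean 0.095 [-45.0, -44.0, -42.0, -43.0, -42.0, -42.0, -42.0, -41.0, -40.0, -39.0, -39.0, -38.0, -38.0, -37.0]
```

Request:
step_arm:
  delta_pos:
    - [-0.05,0.127,-0.014]
    - [-0.053,0.127,-0.016]
    - [-0.05,0.127,-0.018]
    - [-0.053,0.127,-0.02]
    - [0,0,0]
    - [0,0,0]
  turn: [0,0,0,0,0,0]

```text
time: 28.3
ee_pos: [0.5026, -0.0126, 0.1849]
eef_rot: [0.559, 0.829, 0.0, -0.0]
ft_force: [-0.4, 1.3, 3.0]
width: 0.0302
grip_force: 15.0
```

Request:
step_arm:
  delta_pos:
    - [-0.05,0.126,-0.024]
    - [-0.05,0.125,-0.028]
    - [-0.05,0.125,-0.03]
    - [-0.05,0.125,-0.032]
    - [0,0,0]
    - [0,0,0]
    - [0,0,0]
  turn: [0,0,0,0,0,0,0]

```text
time: 29.0
ee_pos: [0.4974, -0.0003, 0.1819]
eef_rot: [0.559, 0.829, 0.0, -0.001]
ft_force: [-0.1, 1.3, -2.4]
width: 0.0299
grip_force: 15.0
```

```bash
python3 lean.py
```

```text
{'time': 29.0, 'ee_pos': [0.4974, -0.0003, 0.1819], 'ft_force': [-0.1461, 1.2918, -2.4476], 'torque': [0.4377, 0.1427, 0.0074], 'grip_force': 14.9963}
side foot 446 329 lean 0.247 pitch -0.006 z0 74.9 x,y range -47.0 43.0 -27.2 35.0
side edge lean 0.266 [-39.0, -37.0, -36.0, -35.0, -32.0, -32.0, -28.0, -27.0, -26.0, -24.0, -22.0, -22.0, -20.0, -18.0]
```

Request:
step_arm:
  delta_pos:
    - [0,0,-0.03]
    - [0,0,-0.03]
    - [0,0,0]
    - [0,0,0]
  turn: [0,0,0,0]

```text
time: 29.5
ee_pos: [0.498, -0.0003, 0.1816]
eef_rot: [0.559, 0.829, 0.001, -0.0]
ft_force: [-2.2, 3.0, 8.6]
width: 0.0297
grip_force: 15.0
```

```bash
python3 lean.py d
```

```text
{'time': 29.5, 'ee_pos': [0.498, -0.0003, 0.1816], 'ft_force': [-2.2324, 2.971, 8.6398], 'torque': [0.404, 1.1695, -0.1745], 'grip_force': 15.032}
side foot 445 333 lean 0.248 pitch -0.008 z0 74.7 x,y range -46.0 43.0 -27.6 35.3
side edge lean 0.267 [-39.0, -38.0, -35.0, -35.0, -33.0, -32.0, -28.0, -28.0, -26.0, -25.0, -23.0, -20.0, -20.0, -18.0]
```

View pics/side_d.png

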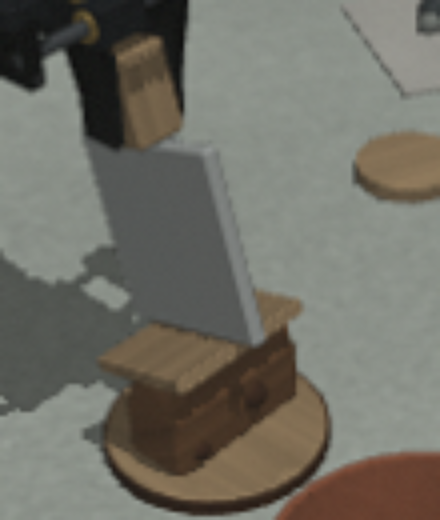

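The crop shows the gauge leaning on the knobs. Its board side face runs from (217,150) to (264,338) on the far edge and (206,153) to (250,343) on the near edge, and the foot's near end from (100,360) to (177,384). I'll compute the lean from these lines.

```bash
python3 - <<'E'
from dial import *
a=np.radians(22);n=np.array([np.cos(a),np.sin(a),0]);ey=np.array([-n[1],n[0],0]);o=np.array([.5127,-.0386,0])
def ln(pts_,x):
    P=cast([[200+(p[0]+.5)/4-.5,150+(p[1]+.5)/4-.5] for p in pts_],o+n*x,n)-o
    y=P@ey*1000;z=P[:,2]*1000;return y.round(1),z.round(1),np.hypot(y[1]-y[0],z[1]-z[0]).round(1),np.arctan2(y[1]-y[0],z[1]-z[0]).round(3)
print(ln([(264,338),(217,150)],.005)); print(ln([(250,343),(206,153)],-.005)); print(ln([(100,360),(177,384)],-.045))
# automatic: side-face bright strip columns per row
g=im.mean(-1)
L=[];R=[]
from numpy import gradient
for v in range(194,230):
    u0=200+(211+(v*4-600-150)*(45/188))/4
    us=np.arange(int(u0)-5,int(u0)+7);p=g[v,us];gr=np.diff(p)
    i=np.argmax(gr[:6]);
    w=np.clip(gr[max(i-1,0):i+2],0,None);L.append((us[max(i-1,0):i+2][:len(w)]@w/w.sum()+.5,v))
for nm,E,x in(("L",L,-.005),):
    E=np.array(E);P=cast(E,o+n*x,n)-o;y=P@ey;z=P[:,2]
    k=np.ones(len(y),bool)
    for _ in range(4):
        f=np.polyfit(z[k],y[k],1);k=abs(y-np.polyval(f,z))<.002
    print(nm,k.sum(),np.arctan(f[0]))
# whole-board depth plane: the -y side-face/back-face
E
```

```text
(array([-36.2, -10.6]), array([ 84.3, 185.2]), np.float64(104.1), np.float64(0.249))
(array([-36.2, -13.5]), array([ 87.1, 189.5]), np.float64(104.9), np.float64(0.218))
(array([ 33.8, -24.5]), array([64.1, 79.7]), np.float64(60.3), np.float64(-1.309))
L 36 0.2607730555259652
```

Request:
step_arm:
  delta_pos:
    - [-0.037,0.092,-0.012]
    - [-0.037,0.092,-0.015]
    - [0,0,0]
    - [0,0,0]
    - [0,0,0]
  turn: [0,0,0,0,0]

```text
time: 30.1
ee_pos: [0.4961, 0.0038, 0.1802]
eef_rot: [0.559, 0.829, 0.0, 0.0]
ft_force: [-1.4, -0.4, 6.1]
width: 0.0297
grip_force: 15.0
```

```bash
python3 lean.py e; cat > l2.py <<'E'
from dial import *
a=np.radians(22);n=np.array([np.cos(a),np.sin(a),0]);ey=np.array([-n[1],n[0],0]);o=np.array([.5127,-.0386,0])
g=im.mean(-1);L=[]
for v in range(194,230):
    u0=200+(211+(v*4-600-150)*(45/188))/4
    us=np.arange(int(u0)-5,int(u0)+7);gr=np.diff(g[v,us])
    i=max(np.argmax(gr[:7]),1);w=np.clip(gr[i-1:i+2],0,None);L.append((us[i-1:i+2]@w/w.sum()+.5,v))
P=cast(L,o+n*-.005,n)-o;y=P@ey;z=P[:,2];k=np.ones(len(y),bool)
for _ in range(4):
    f=np.polyfit(z[k],y[k],1);k=abs(y-np.polyval(f,z))<.002
print(k.sum(),np.arctan(f[0]))
E
python3 l2.py
```

```text
{'time': 30.1, 'ee_pos': [0.4961, 0.0038, 0.1802], 'ft_force': [-1.4461, -0.351, 6.1226], 'torque': [-0.5469, 0.6051, -0.0611], 'grip_force': 15.0028}
side foot 437 326 lean 0.267 pitch -0.013 z0 75.0 x,y range -46.0 44.0 -26.9 33.7
side edge lean 0.301 [-39.0, -37.0, -35.0, -33.0, -32.0, -29.0, -28.0, -26.0, -25.0, -23.0, -22.0, -18.0, -16.0, -14.0]
36 0.29643446437530774
```

Request:
step_arm:
  delta_pos:
    - [0,0,0.012]
    - [0,0,0]
    - [0,0,0]
    - [0,0,0]
    - [0,0,0]
    - [0,0,0]
    - [0,0,0]
    - [0,0,0]
    - [0,0,0]
    - [0,0,0]
    - [0,0,0]
    - [0,0,0]
  turn: [0,0,0,0,0,0,0,0,0,0,0,0]

```text
time: 31.4
ee_pos: [0.4959, 0.0039, 0.1803]
eef_rot: [0.559, 0.829, 0.0, 0.0]
ft_force: [-1.2, -1.0, 2.0]
width: 0.03
grip_force: 15.0
```

Request:
step_arm:
  delta_pos:
    - [0,0,0]
    - [0,0,0]
    - [0,0,0]
    - [0,0,0]
    - [0,0,0]
    - [0,0,0]
    - [0,0,0]
    - [0,0,0]
    - [0,0,0]
    - [0,0,0]
  turn: [0,0,0,0,0,0,0,0,0,0]

```text
time: 32.4
ee_pos: [0.4959, 0.004, 0.1803]
eef_rot: [0.559, 0.829, 0.0, 0.0]
ft_force: [-0.1, -1.4, 3.9]
width: 0.0294
grip_force: 15.0
```

```bash
python3 lean.py f; python3 l2.py
```

```text
{'time': 32.4, 'ee_pos': [0.4959, 0.004, 0.1803], 'ft_force': [-0.1112, -1.4041, 3.8726], 'torque': [-0.7978, 0.1974, -0.0124], 'grip_force': 14.9965}
side foot 434 324 lean 0.269 pitch -0.016 z0 75.1 x,y range -47.0 43.0 -25.8 36.1
side edge lean 0.296 [-38.0, -37.0, -34.0, -33.0, -31.0, -30.0, -29.0, -27.0, -25.0, -21.0, -21.0, -20.0, -17.0, -13.0]
36 0.2974631923801034
```

View pics/side_f.png

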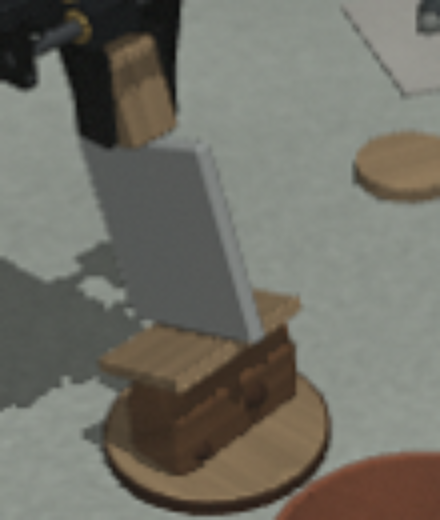

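The crop shows the gauge leaning at about 0.29 rad on the knobs, foot near end from (100,360) to (177,385), lightly loaded and still. I'll hand it in.

```bash
python3 -c "
from bench import *
print(close_job())"
```

```text
the job is handed in; nothing more can be done
None
```

The job is handed in: the pebble is on the pot's floor, and the gauge is gripped on the block, leaning about 0.29 rad to match the tab I read at about 0.29. The dial faces away from both cameras, so I set that lean from the board's edges and did not see the pointer over the tab, and the foot probably bears mostly on the higher knob.

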